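# Transfer the driver set to the facing rack in reverse order

## Task

Move the four drivers from the grey rack to the white rack in reverse order, so that the set reads correctly for the colleague across the bench: as you see it, the driver leftmost in the grey rack goes into the rightmost lane of the white one, the second from the left into the second from the right, and so on. Lay each one flat along the middle of its own lane, not sticking out at either end of the rack.

Things in the scene. Friction and masses are not known exactly. Their poses are not given: they have to be found in the camera images.
- source_rack: Grey rack with four lanes, fixed; same shape as the white one, same origin, axes and lanes. A driver lies in each lane at the start, handle towards the robot, and a coloured tag stands before each lane. At the left or right of the bench, turned up to 0.25 rad.
- target_rack: White empty rack, fixed, at the other side. Plate 210 (x) x 280 (y) mm, top 12 mm up. Origin: centre of underside; x along the lanes, away from the robot; y to the left; turned up to 0.25 rad. Lane centres y = 102, 34, -34, -102 mm, left to right. Dividers 10 mm high, 6 thick, only at x = 25 to 100 mm, beside the blades; the front, for the handles, is flat with lines.
- orange_driver: Orange-handled screwdriver, 155 mm long, loose, lying flat. Origin on its underside at half its length; y runs along it from the blade's tip to the handle, z up. The handle (16 x 15 mm wide x high) spans y = -18 to +78 mm and is the place to grip, about y = +30 mm; the rest is a thin blade clear of the surface. About 35 g.
- blue_driver: Blue-handled screwdriver, 145 mm long, loose, lying flat. Origin on its underside at half its length; y runs along it from the blade's tip to the handle, z up. The handle (17 x 17 mm wide x high) spans y = -8 to +73 mm and is the place to grip, about y = +30 mm; the rest is a thin blade clear of the surface. About 35 g.
- green_driver: Green-handled nut driver, 160 mm long, loose, lying flat. Origin on its underside at half its length; y runs along it from the blade's tip to the handle, z up. The handle (18 x 18 mm wide x high) spans y = -5 to +80 mm and is the place to grip, about y = +30 mm; the rest is a thin blade clear of the surface. About 35 g.
- black_driver: Black-handled screwdriver with a red cap at the handle's end, 140 mm long, loose, lying flat. Origin on its underside at half its length; y runs along it from the blade's tip to the handle, z up. The handle (18 x 18 mm wide x high) spans y = -5 to +70 mm and is the place to grip, about y = +30 mm; the rest is a thin blade clear of the surface. About 35 g.
- orange_tag: Orange tag, 24 x 46 x 14 mm, fixed on the bench against the front edge of the grey rack, before the lane in which the orange driver lies at the start (117 mm in front of the rack's origin line). Origin at the centre of its underside. It stays there as a record of the starting order.
- blue_tag: Blue tag, 24 x 46 x 14 mm, fixed on the bench against the front edge of the grey rack, before the lane in which the blue driver lies at the start (117 mm in front of the rack's origin line). Origin at the centre of its underside. It stays there as a record of the starting order.
- green_tag: Green tag, 24 x 46 x 14 mm, fixed on the bench against the front edge of the grey rack, before the lane in which the green driver lies at the start (117 mm in front of the rack's origin line). Origin at the centre of its underside. It stays there as a record of the starting order.
- black_tag: Black tag, 24 x 46 x 14 mm, fixed on the bench against the front edge of the grey rack, before the lane in which the black driver lies at the start (117 mm in front of the rack's origin line). Origin at the centre of its underside. It stays there as a record of the starting order.

How it is judged:
By the outcome, as a careful person would: the job done as asked, in the order asked, and still so for the second after the job is handed in, with the robot touching nothing.
It also fails if it takes over 90 s, if anything falls off the work surface, if the arm or the gripper's body presses on something with over 40 N, if the wrist force passes 120 N, or if a joint passes its speed limit or range.

## Robot

A 7-joint arm with a two-finger parallel gripper is mounted at the origin on a cart in front of the work surface, level with it; the furniture and walls round the work are solid. World frame = base frame: x ahead of the robot, y to its left, z up, the work surface at z = 0. Lengths are in mm, angles in rad, forces in N, time in s.
With the tool pointing down it reaches from about 425 to 875 mm from the base axis. Payload 4.7 kg.
Tool frame: the origin (TCP) lies at the very end of the fingers, on their centre line; the grasp point (between the pads) lies 19 mm behind it; z points along the fingers, y is the line along which they close (so a half turn about z gives the same grasp; the last joint's range is limited). The gripper opens to 87 mm and grips with 3 to 60 N. Pads are 19 mm wide; open, the fingers measure 117 mm over their backs; the gripper's body (75 mm by 190 mm) begins 51 mm behind the grasp point.
Start: joints at [-1.153, 0.321, -0.07, 1.45, 0.023, 1.371, -0.057], TCP at [255.424, 597.733, 222.587] pointing down, gripper open.
Joint ranges: [-2.86, 2.86], [-0.3, 2.09], [-1.38, 1.24], [0.06, 2.45], [-1.56, 4.7], [0.09, 2.05], [-2.69, 2.69]. Speed limits (rad/s): [2.57, 2.57, 3.14, 3.14, 3.14, 3.14, 3.14].

## Interface

Orientations are given as a unit quaternion [x, y, z, w].
In Python, from rig import arm gives the robot as it stands. The module is installed in compiled form; this text tells all that it offers.
- The arm moves only by the tool servo_tool, never from a script. Its argument "rows" is a list of rows, each a list of 7 numbers: the shift along the tool's x, y, z in units of 0.08 m (1.0 is 0.08 m), then the turn, a rotation vector about the tool's x, y, z in units of 2 rad (1.0 is 2 rad), then the gripper command: -1 is fully open, 1 is shut, values between are in proportion. In form: [[tx, ty, tz, wx, wy, wz, grip], ...]. A call has 1 to 12 rows; each row shifts and turns the commanded pose from where the row before left it, along the tool's axes as they then stand; what a row does not reach is not made up. A row lasts 1/12 s, in which the tool goes at most 41.7 mm and 7.16 degrees, less where a joint would pass 70% of its speed; a pose out of reach is approached as far as the arm can. A call with a number of a shift or a turn outside -1 to 1 is refused whole. A call with a gripper value outside its range is refused whole. The fingers move at their own pace and stop on an object; "force" is the grip in N (left out, the last holds). Time passes only in rows, so rows that do not move let the fingers close. It gives the time, the measured TCP pose, the force, the opening and the grip force at its end, in the units of the state.
- arm.get_state(): the state, without advancing time (a new reading comes with each control period).
- arm.camera(name): name is "side" or "top" or "wrist"; returns (picture, depth): 384x512x3 uint8, red, green, blue; 384x512 float32, mm along the optical axis (not along the pixel's ray), 0 where there is no reading.
- arm.calibration(name): a dict with "vertical_fov" (degrees; the focal length in pixels is half the picture's height over the tangent of half this angle, whatever the lens; pixels are square), "cx", "cy" (the principal point, pixels), "origin" and "orientation" of the camera in the world. Camera axes: x right, y down, z forward; pixel columns grow to the right and rows downward; lengths in mm; the calibration is good to about 2 mm. The wrist camera is an equidistant fisheye: a pixel r from the principal point sees the ray r / f radians off the axis. A picture is of the moment at which its call begins: read the wrist's pose just before it. calibration takes no time and is no camera call; for the wrist camera it gives the pose at the moment of the call.
- arm.job_done(): hands the job in; it is judged then, once.
The state is a dict: "t": time; "joints": joint angles; "joint_vel": joint speeds; "effort": joint torques, N m; "eef_pos": TCP position; "eef_rot": TCP orientation; "force": force on the tool from outside, world axes, zero at the start; "ft_torque": the same for the moment, N m; "opening": finger opening in mm; "grip_force": force on a finger pad.
Only numpy, scipy, OpenCV 4.12 (cv2) and the standard library are available. Lean on these libraries where they do the work, as an engineer would, in place of code of your own. Each camera call takes 0.05 s, during which the arm holds its last target. There are 200 camera calls.

## Working session

There is one attempt and no reset: what is moved stays moved. The work goes in short steps, Python scripts to look and compute and a tool call to move; the robot and the scene stay as the last step left them, time stands still between calls to the robot, and variables do not carry over. Pictures are saved under pics/ and viewed, at most 14 in all, crops included, and the job is handed in when it is done.

Besides the shell and the picture viewer there is one more tool, called after ">>>" as name(argument=value, ...), one argument or row to a line, values as JSON. servo_tool: Moves the arm, as the interface text tells. Shifts and turns lie within -1 to 1; 1 stands for 0.08 m of shift or 2 rad of turn. Its arguments: {"type":"object","properties":{"rows":{"type":"array"},"force":{"type":"number"}},"required":["rows"]}

```bash
mkdir -p pics
cat > h.py <<'E'
import numpy as np, cv2
from scipy.spatial.transform import Rotation as R
from rig import arm
def cap(name):
    c=arm.calibration(name); p,d=arm.camera(name); return c,p,d
def world(c,d):
    h,w=d.shape; f=h/2/np.tan(np.radians(c["vertical_fov"])/2)
    v,u=np.mgrid[0:h,0:w]
    P=np.dstack([(u-c["cx"])/f*d,(v-c["cy"])/f*d,d])
    return P@R.from_quat(c["orientation"]).as_matrix().T+np.array(c["origin"])
E
python3 - <<'E'
from h import *
s=arm.get_state(); print(s)
for n in("top","side"):
    c,p,d=cap(n); print(c); cv2.imwrite(f"pics/{n}0.png",p[:,:,::-1]); np.savez(f"{n}0.npz",p=p,d=d,W=world(c,d))
E
```

```text
{'t': 0.0, 'joints': array([-1.15288472,  0.321812  , -0.07008485,  1.45167803,  0.02262073,
        1.37080041, -0.05691162]), 'joint_vel': array([-0.00036349,  0.00018251, -0.00085187, -0.00107938,  0.00019828,
        0.00093367, -0.00076615]), 'effort': array([ 4.83170794e-06, -4.91280627e+01, -4.03932156e-01, -3.12527525e+01,
       -6.40359591e-02,  4.34924173e-02,  1.37326665e-04]), 'eef_pos': array([255.23629398, 597.1858108 , 221.46714421]), 'eef_rot': array([ 2.00525294e-01,  9.79688059e-01, -9.46134810e-04, -1.32783359e-04]), 'force': array([-0.93670327,  0.38669347, -0.1239389 ]), 'ft_torque': array([0.00521367, 0.03568071, 0.00499034]), 'grip_force': 0.0, 'opening': 87.08647147588721}
{'vertical_fov': 57.12299518438544, 'cx': 257.9088021322235, 'cy': 193.4326075114751, 'origin': array([3.62007398e+02, 1.72043543e-01, 8.90739410e+02]), 'orientation': array([ 0.70783802, -0.70297193,  0.05719042, -0.03905188])}
{'vertical_fov': 51.26382499238831, 'cx': 247.94891635704118, 'cy': 189.85959632679945, 'origin': array([ 317.33134314, -923.3644279 ,  848.26586356]), 'orientation': array([ 0.90485562, -0.09794808,  0.03428137, -0.41287682])}
```

View pics/top0.png

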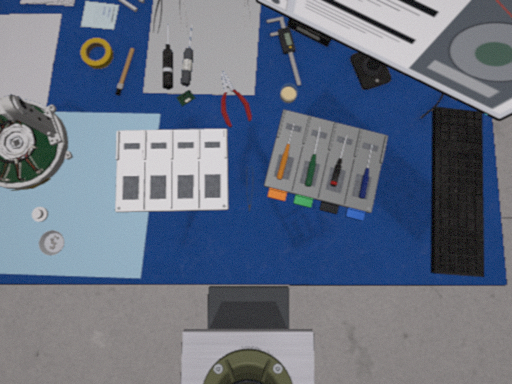

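View pics/side0.png

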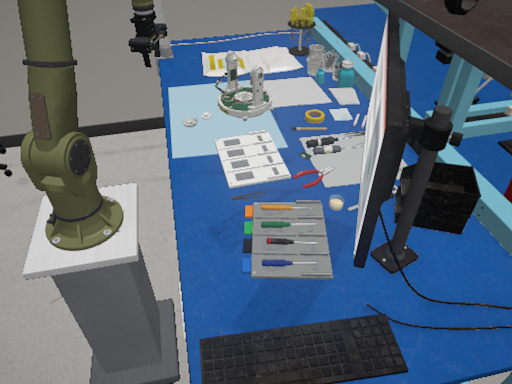

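```bash
cat >> h.py <<'E'
def onplane(c,uv,z):
    f=192/np.tan(np.radians(c["vertical_fov"])/2); uv=np.atleast_2d(uv).astype(float)
    r=np.c_[(uv[:,0]-c["cx"])/f,(uv[:,1]-c["cy"])/f,np.ones(len(uv))]@R.from_quat(c["orientation"]).as_matrix().T
    o=np.array(c["origin"]); return (o+r*((z-o[2])/r[:,2])[:,None])[:,:2]
def rect(P):
    (cx,cy),(w,h),a=cv2.minAreaRect(P.astype(np.float32)); b=cv2.boxPoints(((cx,cy),(w,h),a))
    e=max([b[1]-b[0],b[2]-b[1]],key=np.linalg.norm); t=np.arctan2(e[1],e[0])-np.pi/2
    t=(t+np.pi/2)%np.pi-np.pi/2
    return np.round([cx,cy,w,h],1),round(float(t),4)   # t: yaw when the long side is y
def biggest(m):
    n,l,s,_=cv2.connectedComponentsWithStats(m.astype(np.uint8)); return l==1+np.argmax(s[1:,4])
E
python3 - <<'E'
from h import *
D=np.load("top0.npz"); p,d,W=D["p"],D["d"],D["W"]; c=arm.calibration("top")
hsv=cv2.cvtColor(p,cv2.COLOR_RGB2HSV); v,u=np.mgrid[0:384,0:512]
box=lambda a,b,e,f:(u>a)&(u<b)&(v>e)&(v<f)
print("bench z",np.median(W[215:270,240:420,2]))
def mp(m,z):
    vv,uu=np.nonzero(m); return onplane(c,np.c_[uu,vv],z)
m=biggest((hsv[...,1]<40)&(hsv[...,2]>170)&box(105,240,120,220)); print("white",rect(mp(m,12)),"z",np.median(W[m][:,2]))
m=biggest((hsv[...,1]<90)&(hsv[...,2]>70)&box(255,395,103,218)); print("grey",rect(mp(m,12)),"z",np.median(W[m][:,2]))
for n,lo,hi,b in [("orange",5,22,(270,300,120,186)),("green",45,90,(298,325,120,193)),("blue",108,130,(355,380,160,203))]:
    m=biggest((hsv[...,0]>=lo)&(hsv[...,0]<=hi)&(hsv[...,1]>120)&box(*b)); print(n,m.sum(),rect(mp(m,20)),"z",np.percentile(W[m][:,2],[50,90]))
m=biggest((hsv[...,2]<70)&box(325,350,150,190)); print("black",m.sum(),rect(mp(m,20)))
cv2.imwrite("pics/crop0.png",cv2.resize(p[95:225,105:400,::-1],None,fx=2.7,fy=2.7,interpolation=cv2.INTER_CUBIC))
E
```

```text
bench z -0.2427770164803178
white (array([543.6, 198.1, 209. , 281.3]), 0.0315) z 11.29965385905598
grey (array([ 569.4, -197.1,  283.1,  213.7]), -0.2406) z 11.75592385423289
orange 167 (array([564.9, -85.7,  13.3,  91.9]), 1.3049) z [24.95202833 27.1802529 ]
green 104 (array([ 542.6, -154.5,   11.4,   79.6]), 1.3611) z [28.47387273 30.6256079 ]
blue 134 (array([ 510.6, -289.6,   13.3,   73.9]), 1.371) z [27.34611788 29.90131742]
black 122 (array([ 543.9, -221.2,   15.6,   58.4]), 1.2721)
```

View pics/crop0.png

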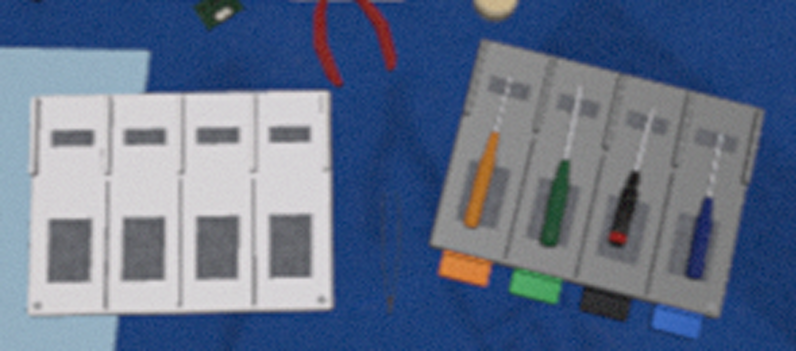

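```bash
cat >> h.py <<'E'
def delta(x,y,z,beta):
    s=arm.get_state(); M=R.from_quat(s["eef_rot"]).as_matrix(); p=np.array(s["eef_pos"])
    d=M.T@(np.array([x,y,z])-p)/80; a=np.arctan2(M[1,1],M[0,1]); turn=(beta+np.pi/2-a+np.pi)%(2*np.pi)-np.pi
    print("t",round(s["t"],2),"p",p.round(1),"tilt",M[:,2].round(3),"-> shift",d.round(3),"wz",round(-turn/2,4),"open",round(s["opening"],1),"F",s["force"].round(1))
WH=np.array([543.6,198.1]); WY=0.0315
def lane(y,yc):
    c,s=np.cos(WY),np.sin(WY); return (WH+np.array([[c,-s],[s,c]])@np.array([-yc,y])).round(1)
E
python3 - <<'E'
from h import *
D=np.load("top0.npz"); p,d,W=D["p"],D["d"],D["W"]; c=arm.calibration("top")
hsv=cv2.cvtColor(p,cv2.COLOR_RGB2HSV); v,u=np.mgrid[0:384,0:512]
box=(u>325)&(u<350)&(v>150)&(v<190)
red=(hsv[...,1]>110)&((hsv[...,0]<12)|(hsv[...,0]>165)); m=biggest(((hsv[...,2]<75)|red)&box&(W[...,2]>16))
vv,uu=np.nonzero(m); print("black",m.sum(),rect(onplane(c,np.c_[uu,vv],20)))
for n in("top0.npz","side0.npz"):
    W=np.load(n)["W"]; q=W[(W[...,2]>80)&(W[...,2]<700)&(W[...,0]>350)&(W[...,0]<800)&(W[...,1]<300)&(W[...,1]>-450)]
    print(n,len(q)); 
    for x in range(350,800,50):
        k=q[(q[:,0]>=x)&(q[:,0]<x+50)]
        if len(k): print(x,k.min(0).round(),k.max(0).round())
for n,y,yc in[("orange",-102,30),("green",-34,37.5),("black",34,32.5),("blue",102,32.5)]: print(n,lane(y,yc))
delta(564.9,-85.7,100,-0.25)
E
```

```text
black 160 (array([ 537.6, -219.2,   15.7,   73.1]), 1.2838)
top0.npz 15442
600 [ 618. -450.  230.] [ 650. -389.  406.]
650 [ 650. -394.  230.] [ 700. -290.  478.]
700 [ 700. -297.  229.] [ 750. -194.  444.]
750 [ 750. -199.  231.] [800. -96. 373.]
side0.npz 8042
600 [ 619. -450.  234.] [ 650. -391.  549.]
650 [ 650. -437.  235.] [ 700. -292.  549.]
700 [ 700. -402.  132.] [ 750. -193.  550.]
750 [ 750. -450.   81.] [800. -95. 648.]
orange [516.8  95.2]
green [507.2 162.9]
black [510.  231.1]
blue [507.9 299. ]
t 0.1 p [255.3 597.2 221.6] tilt [-0.001 -0.002 -1.   ] -> shift [-6.913 -6.327  1.531] wz -0.0769 open 86.8 F [0.9 0.3 0.7]
```

>>> servo_tool(
  rows=[
    [-0.2,-0.18,0.02,0,0,0,0],
    [-0.35,-0.32,0.03,0,0,0,0],
    [-0.35,-0.32,0.03,0,0,0,0],
    [-0.35,-0.32,0.03,0,0,0,0],
    [-0.35,-0.32,0.03,0,0,0,0],
    [-0.35,-0.32,0.03,0,0,0,0],
    [-0.35,-0.32,0.03,0,0,0,0],
    [-0.35,-0.32,0.03,0,0,0,0],
    [-0.35,-0.32,0.03,0,0,0,0],
    [-0.35,-0.32,0.03,0,0,0,0],
    [-0.35,-0.32,0.03,0,0,0,0],
    [-0.35,-0.32,0.03,0,0,0,0],
  ],
  force=20,
)

```text
t: 1.1
eef_pos: [437.2, 196.3, 194.3]
eef_rot: [0.2, 0.98, 0.0, -0.0]
force: [-0.0, 0.2, -0.0]
opening: 43.7
grip_force: 0.0
```

```bash
python3 -c "
from h import *
delta(564.9,-85.7,100,-0.262)"
```

```text
t 1.1 p [437.2 196.3 194.3] tilt [-0.  0. -1.] -> shift [-2.853 -2.615  1.178] wz -0.0709 open 43.7 F [-0.   0.2 -0. ]
```

>>> servo_tool(
  rows=[
    [-0.317,-0.29,0.13,0,0,0,0],
    [-0.317,-0.29,0.13,0,0,0,0],
    [-0.317,-0.29,0.13,0,0,0,0],
    [-0.317,-0.29,0.13,0,0,0,0],
    [-0.317,-0.29,0.13,0,0,0,0],
    [-0.317,-0.29,0.13,0,0,0,0],
    [-0.317,-0.29,0.13,0,0,0,0],
    [-0.317,-0.29,0.13,0,0,0,0],
    [-0.317,-0.29,0.13,0,0,0,0],
    [0,0,0,0,0,-0.035,0],
    [0,0,0,0,0,-0.035,0],
    [0,0,0,0,0,0,0],
  ],
)

```text
t: 2.1
eef_pos: [564.4, -84.3, 100.1]
eef_rot: [0.131, 0.991, -0.0, -0.001]
force: [0.8, -0.8, 0.6]
opening: 43.6
grip_force: 0.0
```

Run:
```python
from h import *
delta(564.9,-85.7,15,-0.262)
c,p,d=cap("wrist"); cv2.imwrite("pics/w1.png",p[:,:,::-1])
```

```text
t 2.1 p [564.4 -84.3 100.1] tilt [-0.002 -0.    -1.   ] -> shift [-0.012 -0.014  1.063] wz -0.0008 open 43.6 F [ 0.8 -0.8  0.6]
```

View pics/w1.png

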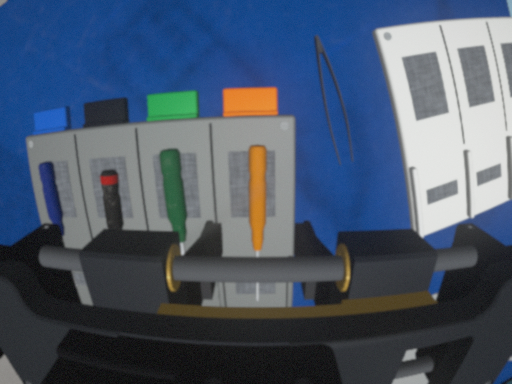

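The wrist view shows the orange handle at column 258, midway between the fingers (columns 205 and 310) and lined up with them. I'll go down.

>>> servo_tool(
  rows=[
    [0,0,0.3,0,0,0,0],
    [0,0,0.3,0,0,0,0],
    [0,0,0.2,0,0,0,0],
    [0,0,0.15,0,0,0,0],
    [-0.01,-0.01,0.1,0,0,0,0],
    [0,0,0.01,0,0,0,0],
    [0,0,0,0,0,0,1],
    [0,0,0,0,0,0,1],
    [0,0,0,0,0,0,1],
    [0,0,0,0,0,0,1],
    [0,0,0,0,0,0,1],
    [0,0,0,0,0,0,1],
  ],
)

```text
t: 3.15
eef_pos: [565.9, -84.4, 16.7]
eef_rot: [0.132, 0.991, 0.0, 0.0]
force: [0.2, 0.8, 1.4]
opening: 14.6
grip_force: 20.0
```

```bash
python3 -c "
from h import *
delta(516.8,95.2,100,WY)"
```

```text
t 3.15 p [565.9 -84.4  16.7] tilt [ 0.001  0.    -1.   ] -> shift [ 1.177  2.008 -1.041] wz -0.1477 open 14.6 F [0.2 0.8 1.4]
```

>>> servo_tool(
  rows=[
    [0,0,-0.15,0,0,0,1],
    [0,0,-0.35,0,0,0,1],
    [0,0,-0.35,0,0,-0.05,1],
    [0,0,-0.19,0,0,-0.05,1],
    [0,0,0,0,0,-0.048,1],
    [0.09,0.377,0,0,0,0,1],
    [0.09,0.377,0,0,0,0,1],
    [0.09,0.377,0,0,0,0,1],
    [0.09,0.377,0,0,0,0,1],
    [0.09,0.377,0,0,0,0,1],
    [0.09,0.377,0,0,0,0,1],
    [0,0,0,0,0,0,1],
  ],
)

```text
t: 4.15
eef_pos: [514.6, 102.8, 100.2]
eef_rot: [-0.021, 1.0, 0.002, -0.0]
force: [-0.4, 1.2, -0.4]
opening: 14.8
grip_force: 20.0
```

Run:
```python
from h import *
delta(516.8,95.2,17,WY)
c,p,d=cap("wrist"); cv2.imwrite("pics/w2.png",p[:,:,::-1])
```

```text
t 4.15 p [514.6 102.8 100.2] tilt [-0.001  0.004 -1.   ] -> shift [-0.024 -0.1    1.039] wz 0.0049 open 14.8 F [-0.4  1.2 -0.4]
```

View pics/w2.png

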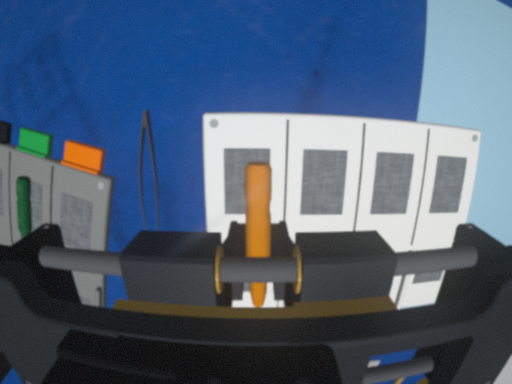

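The orange driver hangs straight in the gripper at column 258, a little left of its lane's centre. I'll check whether the arm has settled before correcting.

```bash
python3 -c "
from h import *
delta(516.8,95.2,17,WY)"
```

```text
t 4.2 p [515.6  99.2 100.2] tilt [ 0.     0.002 -1.   ] -> shift [-0.013 -0.052  1.04 ] wz 0.0037 open 14.6 F [ 0.8 -0.9 -0.7]
```

>>> servo_tool(
  rows=[
    [0,0,0.1,0,0,0,1],
    [0,0,0.3,0,0,0,1],
    [0,0,0.3,0,0,0,1],
    [0,0,0.1,0,0,0,1],
    [0,0,0,0,0,0,1],
    [0,0,0,0,0,0,1],
  ],
)

```text
t: 4.7
eef_pos: [516.7, 93.8, 35.4]
eef_rot: [-0.015, 1.0, -0.0, -0.0]
force: [0.4, -0.2, 0.4]
opening: 14.6
grip_force: 20.0
```

```bash
python3 -c "
from h import *
delta(516.8,95.2,17,WY)"
```

```text
t 4.7 p [516.7  93.8  35.4] tilt [-0.    -0.001 -1.   ] -> shift [-0.002  0.018  0.23 ] wz -0.0006 open 14.6 F [ 0.4 -0.2  0.4]
```

>>> servo_tool(
  rows=[
    [0,0.015,0.15,0,0,0,1],
    [0,0,0.08,0,0,0,1],
    [0,0,0,0,0,0,1],
    [0,0,0,0,0,0,0],
    [0,0,0,0,0,0,0],
    [0,0,0,0,0,0,0],
    [0,0,-0.2,0,0,0,0],
    [0,0,-0.4,0,0,0,0],
    [0,0,-0.43,0,0,0,0],
    [0,0,0,0,0,0,0],
  ],
)

```text
t: 5.53
eef_pos: [520.9, 97.1, 106.0]
eef_rot: [-0.016, 1.0, 0.002, 0.005]
force: [1.8, 0.6, 1.0]
opening: 42.4
grip_force: 0.0
```

```bash
python3 -c "
from h import *
delta(542.6,-154.5,100,-0.215)"
```

```text
t 5.53 p [520.9  97.1 106. ] tilt [ 0.011  0.004 -1.   ] -> shift [-0.169 -3.153  0.067] wz 0.1235 open 42.4 F [1.8 0.6 1. ]
```

>>> servo_tool(
  rows=[
    [-0.028,-0.391,0,0,0,0,0],
    [-0.028,-0.391,0,0,0,0,0],
    [-0.028,-0.391,0,0,0,0,0],
    [-0.028,-0.391,0,0,0,0,0],
    [-0.028,-0.391,0,0,0,0,0],
    [-0.028,-0.391,0,0,0,0,0],
    [-0.028,-0.391,0,0,0,0,0],
    [-0.028,-0.391,0,0,0,0,0],
    [0,0,0,0,0,0.042,0],
    [0,0,0,0,0,0.042,0],
    [0,0,0,0,0,0.04,0],
    [0,0,0,0,0,0,0],
  ],
)

```text
t: 6.53
eef_pos: [542.4, -153.5, 99.4]
eef_rot: [0.109, 0.994, 0.0, 0.0]
force: [0.3, 0.4, -0.5]
opening: 43.9
grip_force: 0.0
```

Run:
```python
from h import *
c,p,d=cap("wrist"); cv2.imwrite("pics/w3.png",p[:,:,::-1])
delta(542.6,-154.5,15,-0.215)
```

```text
t 6.58 p [ 542.4 -153.3   99.4] tilt [ 0.  0. -1.] -> shift [-0.005 -0.015  1.055] wz 0.0004 open 43.4 F [-0.4  0.7 -0.4]
```

View pics/w3.png

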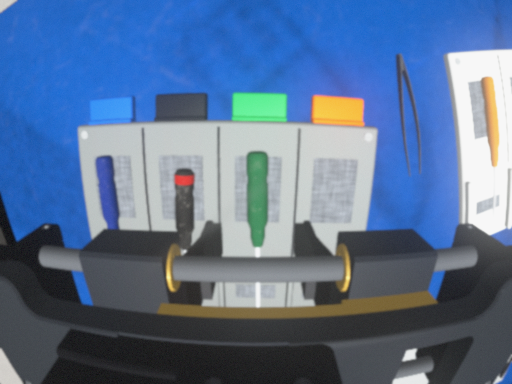

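The green handle is centred at column 258 and straight. The orange driver lies in its white lane at (490,120). I'll descend and grip.

>>> servo_tool(
  rows=[
    [0,-0.01,0.3,0,0,0,0],
    [0,0,0.3,0,0,0,0],
    [0,0,0.2,0,0,0,0],
    [0,0,0.15,0,0,0,0],
    [0,0,0.09,0,0,0,0],
    [0,0,0,0,0,0,0],
    [0,0,0,0,0,0,1],
    [0,0,0,0,0,0,1],
    [0,0,0,0,0,0,1],
    [0,0,0,0,0,0,1],
    [0,0,0,0,0,0,1],
  ],
)

```text
t: 7.5
eef_pos: [542.7, -154.2, 16.8]
eef_rot: [0.108, 0.994, 0.0, 0.001]
force: [0.2, -0.3, 0.1]
opening: 17.7
grip_force: 0.1
```

```bash
python3 -c "
from h import *
delta(507.2,162.9,100,WY)"
```

```text
t 7.5 p [ 542.7 -154.2   16.8] tilt [ 0.001  0.    -1.   ] -> shift [ 1.281  3.777 -1.04 ] wz -0.1236 open 17.7 F [ 0.2 -0.3  0.1]
```

>>> servo_tool(
  rows=[
    [0,0,0,0,0,0,1],
    [0,0,0,0,0,0,1],
    [0,0,-0.15,0,0,0,1],
    [0,0,-0.35,0,0,0,1],
    [0,0,-0.35,0,0,-0.042,1],
    [0,0,-0.19,0,0,-0.042,1],
    [0,0,0,0,0,-0.04,1],
    [0.016,0.2,0,0,0,0,1],
    [0.032,0.4,0,0,0,0,1],
    [0.032,0.4,0,0,0,0,1],
    [0.032,0.4,0,0,0,0,1],
    [0.032,0.4,0,0,0,0,1],
  ],
)

```text
t: 8.5
eef_pos: [525.7, -9.4, 100.1]
eef_rot: [-0.016, 1.0, 0.0, 0.0]
force: [0.4, -0.7, 0.4]
opening: 17.8
grip_force: 20.0
```

>>> servo_tool(
  rows=[
    [0.032,0.4,0,0,0,0,1],
    [0.032,0.4,0,0,0,0,1],
    [0.032,0.4,0,0,0,0,1],
    [0.032,0.4,0,0,0,0,1],
    [0.032,0.375,0,0,0,0,1],
    [0.016,0.2,0,0,0,0,1],
    [0,0,0.1,0,0,0,1],
    [0,0,0.25,0,0,0,1],
    [0,0,0.3,0,0,0,1],
    [0,0,0.15,0,0,0,1],
    [0,0,0,0,0,0,1],
    [0,0,0,0,0,0,1],
  ],
)

```text
t: 9.5
eef_pos: [506.1, 161.9, 35.2]
eef_rot: [-0.016, 1.0, -0.001, -0.001]
force: [-0.4, 0.1, -0.6]
opening: 17.6
grip_force: 20.0
```

```bash
python3 -c "
from h import *
delta(507.2,162.9,17,WY)"
```

```text
t 9.5 p [506.1 161.9  35.2] tilt [-0.001 -0.001 -1.   ] -> shift [-0.014  0.012  0.227] wz -0.0002 open 17.6 F [-0.4  0.1 -0.6]
```

>>> servo_tool(
  rows=[
    [-0.01,0.01,0.15,0,0,0,1],
    [0,0,0.075,0,0,0,1],
    [0,0,0,0,0,0,1],
    [0,0,0,0,0,0,0],
    [0,0,0,0,0,0,0],
    [0,0,0,0,0,0,0],
    [0,0,-0.2,0,0,0,0],
    [0,0,-0.4,0,0,0,0],
    [0,0,-0.43,0,0,0,0],
    [0,0,0,0,0,0,0],
  ],
)

```text
t: 10.33
eef_pos: [511.6, 165.2, 106.6]
eef_rot: [-0.016, 1.0, 0.002, 0.005]
force: [2.1, 0.3, 0.4]
opening: 43.0
grip_force: 0.0
```

>>> servo_tool(
  rows=[
    [-0.019,-0.4,0,0,0,0,0],
    [-0.019,-0.4,0,0,0,0,0],
    [-0.019,-0.4,0,0,0,0,0],
    [-0.019,-0.4,0,0,0,0,0],
    [-0.019,-0.4,0,0,0,0,0],
    [-0.019,-0.4,0,0,0,0,0],
    [-0.019,-0.4,0,0,0,0,0],
    [-0.019,-0.4,0,0,0,0,0],
    [-0.019,-0.4,0,0,0,0,0],
    [-0.019,-0.4,0,0,0,0,0],
    [-0.019,-0.4,0,0,0,0,0],
    [-0.019,-0.39,0,0,0,0,0],
  ],
)

```text
t: 11.33
eef_pos: [537.8, -220.3, 100.1]
eef_rot: [-0.016, 1.0, -0.0, 0.0]
force: [-0.2, -0.0, -0.4]
opening: 43.6
grip_force: 0.0
```

>>> servo_tool(
  rows=[
    [0,0,0,0,0,0.04,0],
    [0,0,0,0,0,0.04,0],
    [0,0,0,0,0,0.04,0],
    [0,0,0,0,0,0.039,0],
    [0,0,0,0,0,0,0],
    [0,0,0,0,0,0,0],
  ],
)

```text
t: 11.83
eef_pos: [537.8, -218.5, 99.8]
eef_rot: [0.141, 0.99, 0.0, 0.0]
force: [-0.2, 0.6, 0.9]
opening: 43.6
grip_force: 0.0
```

Run:
```python
from h import *
c,p,d=cap("wrist"); cv2.imwrite("pics/w4.png",p[:,:,::-1])
delta(537.6,-219.2,15,-0.287)
```

```text
t 11.88 p [ 537.9 -218.5   99.8] tilt [ 0.  0. -1.] -> shift [ 1.00e-03 -9.00e-03  1.06e+00] wz 0.0018 open 43.6 F [-0.  -0.1  0.5]
```

View pics/w4.png

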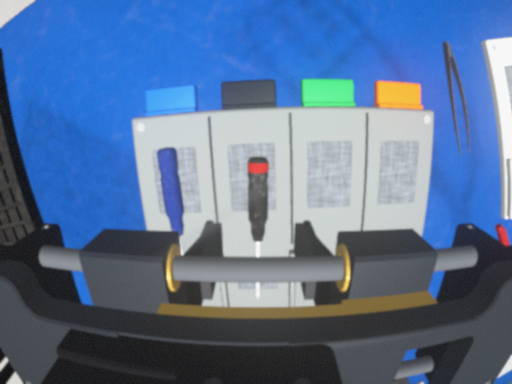

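The black handle with its red cap is centred at column 258 and straight. Next: descend, grip, carry.

>>> servo_tool(
  rows=[
    [0,-0.008,0.3,0,0,0,0],
    [0,0,0.3,0,0,0,0],
    [0,0,0.2,0,0,0,0],
    [0,0,0.15,0,0,0,0],
    [0,0,0.09,0,0,0,0],
    [0,0,0,0,0,0,0],
    [0,0,0,0,0,0,1],
    [0,0,0,0,0,0,1],
    [0,0,0,0,0,0,1],
    [0,0,0,0,0,0,1],
    [0,0,0,0,0,0,1],
    [0,0,0,0,0,0,1],
  ],
)

```text
t: 12.88
eef_pos: [538.0, -219.3, 17.2]
eef_rot: [0.142, 0.99, 0.0, 0.001]
force: [0.0, -0.1, 2.8]
opening: 17.3
grip_force: 20.0
```

>>> servo_tool(
  rows=[
    [0,0,0,0,0,0,1],
    [0,0,-0.15,0,0,0,1],
    [0,0,-0.35,0,0,0,1],
    [0,0,-0.35,0,0,-0.042,1],
    [0,0,-0.19,0,0,-0.042,1],
    [0,0,0,0,0,-0.04,1],
    [0,0,0,0,0,-0.035,1],
    [0.008,0.2,0,0,0,0,1],
    [0.012,0.4,0,0,0,0,1],
    [0.012,0.4,0,0,0,0,1],
    [0.012,0.4,0,0,0,0,1],
    [0.012,0.4,0,0,0,0,1],
  ],
)

```text
t: 13.88
eef_pos: [528.2, -74.4, 100.5]
eef_rot: [-0.016, 1.0, -0.0, 0.0]
force: [0.2, 0.1, -0.4]
opening: 17.0
grip_force: 20.0
```

>>> servo_tool(
  rows=[
    [0.012,0.4,0,0,0,0,1],
    [0.012,0.4,0,0,0,0,1],
    [0.012,0.4,0,0,0,0,1],
    [0.012,0.4,0,0,0,0,1],
    [0.012,0.4,0,0,0,0,1],
    [0.012,0.4,0,0,0,0,1],
    [0.012,0.4,0,0,0,0,1],
    [0.012,0.4,0,0,0,0,1],
    [0.012,0.4,0,0,0,0,1],
    [0.008,0.24,0,0,0,0,1],
    [0,0,0.1,0,0,0,1],
    [0,0,0.25,0,0,0,1],
  ],
)

```text
t: 14.88
eef_pos: [511.1, 233.9, 74.5]
eef_rot: [-0.018, 1.0, 0.001, 0.003]
force: [1.5, -0.6, -0.2]
opening: 17.5
grip_force: 20.0
```

>>> servo_tool(
  rows=[
    [0,0,0.3,0,0,0,1],
    [0,0,0.15,0,0,0,1],
    [0,0,0,0,0,0,1],
    [0,0,0,0,0,0,1],
  ],
)

```text
t: 15.22
eef_pos: [509.1, 230.4, 35.7]
eef_rot: [-0.016, 1.0, -0.0, -0.0]
force: [0.3, 0.5, 0.4]
opening: 17.2
grip_force: 20.0
```

```bash
python3 -c "
from h import *
delta(510.0,231.1,17,WY)"
```

```text
t 15.22 p [509.1 230.4  35.7] tilt [-0.001 -0.001 -1.   ] -> shift [-0.011  0.008  0.233] wz -0.0001 open 17.2 F [0.3 0.5 0.4]
```

>>> servo_tool(
  rows=[
    [-0.01,0.01,0.15,0,0,0,1],
    [0,0,0.08,0,0,0,1],
    [0,0,0,0,0,0,1],
    [0,0,0,0,0,0,0],
    [0,0,0,0,0,0,0],
    [0,0,0,0,0,0,0],
    [0,0,-0.2,0,0,0,0],
    [0,0,-0.4,0,0,0,0],
    [0,0,-0.43,0,0,0,0],
    [0,0,0,0,0,0,0],
    [0.012,-0.2,0,0,0,0,0],
    [0.012,-0.4,0,0,0,0,0],
  ],
)

```text
t: 16.22
eef_pos: [509.1, 187.6, 100.1]
eef_rot: [-0.02, 1.0, 0.001, 0.001]
force: [0.2, 0.3, 0.3]
opening: 43.2
grip_force: 0.0
```

>>> servo_tool(
  rows=[
    [0.012,-0.4,0,0,0,0,0],
    [0.012,-0.4,0,0,0,0,0],
    [0.012,-0.4,0,0,0,0,0],
    [0.012,-0.4,0,0,0,0,0],
    [0.012,-0.4,0,0,0,0,0],
    [0.012,-0.4,0,0,0,0,0],
    [0.012,-0.4,0,0,0,0,0],
    [0.012,-0.4,0,0,0,0,0],
    [0.012,-0.4,0,0,0,0,0],
    [0.012,-0.4,0,0,0,0,0],
    [0.012,-0.4,0,0,0,0,0],
    [0.012,-0.4,0,0,0,0,0],
  ],
)

```text
t: 17.22
eef_pos: [509.0, -202.2, 99.0]
eef_rot: [-0.016, 1.0, 0.0, -0.001]
force: [-0.0, -0.1, 1.1]
opening: 43.6
grip_force: 0.0
```

>>> servo_tool(
  rows=[
    [0.012,-0.4,0,0,0,0,0],
    [0.012,-0.4,0,0,0,0,0],
    [0.012,-0.3,0,0,0,0,0],
    [0,0,0,0,0,0.04,0],
    [0,0,0,0,0,0.04,0],
    [0,0,0,0,0,0.035,0],
    [0,0,0,0,0,0,0],
    [0,0,0,0,0,0,0],
  ],
)

```text
t: 17.88
eef_pos: [509.5, -288.4, 99.1]
eef_rot: [0.098, 0.995, 0.0, -0.001]
force: [-0.9, 0.9, -0.8]
opening: 43.4
grip_force: 0.0
```

Run:
```python
from h import *
c,p,d=cap("wrist"); cv2.imwrite("pics/w5.png",p[:,:,::-1])
delta(510.6,-289.6,15,-0.2)
```

```text
t 17.93 p [ 509.7 -288.3   99.2] tilt [-0.001  0.    -1.   ] -> shift [-0.015 -0.015  1.053] wz 0.0019 open 43.3 F [ 0.4  0.5 -0.3]
```

View pics/w5.png

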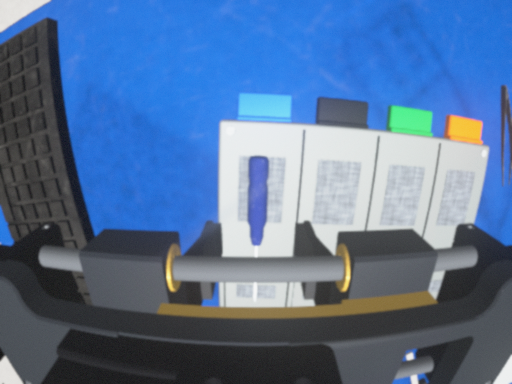

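The blue handle is centred at column 258 and straight. I'll grip and carry it too.

>>> servo_tool(
  rows=[
    [-0.01,-0.015,0.3,0,0,0,0],
    [0,0,0.3,0,0,0,0],
    [0,0,0.2,0,0,0,0],
    [0,0,0.15,0,0,0,0],
    [0,0,0.085,0,0,0,0],
    [0,0,0,0,0,0,0],
    [0,0,0,0,0,0,1],
    [0,0,0,0,0,0,1],
    [0,0,0,0,0,0,1],
    [0,0,0,0,0,0,1],
    [0,0,0,0,0,0,1],
    [0,0,0,0,0,0,1],
  ],
)

```text
t: 18.93
eef_pos: [511.5, -289.6, 17.6]
eef_rot: [0.099, 0.995, -0.0, 0.001]
force: [-0.3, 0.4, 3.2]
opening: 17.0
grip_force: 19.9
```

>>> servo_tool(
  rows=[
    [0,0,0,0,0,0,1],
    [0,0,-0.15,0,0,0,1],
    [0,0,-0.35,0,0,0,1],
    [0,0,-0.35,0,0,-0.04,1],
    [0,0,-0.19,0,0,-0.04,1],
    [0,0,0,0,0,-0.036,1],
    [-0.01,0.2,0,0,0,0,1],
    [-0.01,0.4,0,0,0,0,1],
    [-0.01,0.4,0,0,0,0,1],
    [-0.01,0.4,0,0,0,0,1],
    [-0.01,0.4,0,0,0,0,1],
    [-0.01,0.4,0,0,0,0,1],
  ],
)

```text
t: 19.93
eef_pos: [509.5, -112.2, 100.9]
eef_rot: [-0.017, 1.0, 0.0, 0.0]
force: [0.6, 0.4, -0.3]
opening: 16.9
grip_force: 19.9
```

>>> servo_tool(
  rows=[
    [-0.01,0.4,0,0,0,0,1],
    [-0.01,0.4,0,0,0,0,1],
    [-0.01,0.4,0,0,0,0,1],
    [-0.01,0.4,0,0,0,0,1],
    [-0.01,0.4,0,0,0,0,1],
    [-0.01,0.4,0,0,0,0,1],
    [-0.01,0.4,0,0,0,0,1],
    [-0.01,0.4,0,0,0,0,1],
    [-0.01,0.4,0,0,0,0,1],
    [-0.01,0.4,0,0,0,0,1],
    [-0.01,0.4,0,0,0,0,1],
    [-0.01,0.4,0,0,0,0,1],
  ],
)

```text
t: 20.93
eef_pos: [506.2, 272.0, 100.9]
eef_rot: [-0.017, 1.0, 0.0, 0.0]
force: [1.2, -0.4, 0.7]
opening: 17.0
grip_force: 19.9
```

>>> servo_tool(
  rows=[
    [-0.01,0.35,0,0,0,0,1],
    [0,0,0.1,0,0,0,1],
    [0,0,0.25,0,0,0,1],
    [0,0,0.3,0,0,0,1],
    [0,0,0.15,0,0,0,1],
    [0,0,0,0,0,0,1],
    [0,0,0,0,0,0,1],
  ],
)

```text
t: 21.52
eef_pos: [505.9, 298.1, 36.1]
eef_rot: [-0.017, 1.0, -0.0, -0.0]
force: [0.8, 0.3, 0.5]
opening: 17.1
grip_force: 19.9
```

```bash
python3 -c "
from h import *
delta(507.9,299,17,WY)"
```

```text
t 21.52 p [505.9 298.1  36.1] tilt [-0.001 -0.001 -1.   ] -> shift [-0.025  0.01   0.239] wz 0.0011 open 17.1 F [0.8 0.3 0.5]
```

>>> servo_tool(
  rows=[
    [-0.025,0.01,0.15,0,0,0,1],
    [0,0,0.085,0,0,0,1],
    [0,0,0,0,0,0,1],
    [0,0,0,0,0,0,0],
    [0,0,0,0,0,0,0],
    [0,0,0,0,0,0,0],
    [0,0,-0.2,0,0,0,0],
    [0,0,-0.4,0,0,0,0],
    [0,0,-0.4,0,0,0,0],
    [0,0,-0.4,0,0,0,0],
    [0,0,-0.4,0,0,0,0],
    [0,0,-0.4,0,0,0,0],
  ],
)

```text
t: 22.52
eef_pos: [507.9, 299.3, 195.2]
eef_rot: [-0.017, 1.0, 0.0, 0.0]
force: [1.4, 0.3, -0.8]
opening: 43.3
grip_force: 0.0
```

>>> servo_tool(
  rows=[
    [0,-0.4,0,0,0,0,0],
    [0,-0.4,0,0,0,0,0],
    [0,-0.4,0,0,0,0,0],
    [0,-0.4,0,0,0,0,0],
    [0,-0.4,0,0,0,0,0],
    [0,-0.4,0,0,0,0,0],
    [0,-0.4,0,0,0,0,0],
    [0,-0.4,0,0,0,0,0],
    [0,-0.4,0,0,0,0,0],
    [0,-0.4,0,0,0,0,0],
    [0,-0.4,0,0,0,0,0],
    [0,-0.4,0,0,0,0,0],
  ],
)

```text
t: 23.52
eef_pos: [520.9, -85.8, 193.7]
eef_rot: [-0.017, 1.0, 0.0, 0.0]
force: [0.6, 0.0, -0.1]
opening: 43.9
grip_force: 0.0
```

Run:
```python
from h import *
c,p,d=cap("top"); cv2.imwrite("pics/top1.png",cv2.resize(p[100:240,90:400,::-1],None,fx=2.5,fy=2.5,interpolation=cv2.INTER_CUBIC))
hsv=cv2.cvtColor(p,cv2.COLOR_RGB2HSV); v,u=np.mgrid[0:384,0:512]; W=world(c,d)
bx=(u>112)&(u<232)&(v>125)&(v<214)
C,S=np.cos(WY),np.sin(WY)
red=(hsv[...,1]>110)&((hsv[...,0]<5)|(hsv[...,0]>165))
for n,m,L in[("orange",(hsv[...,0]>=5)&(hsv[...,0]<=22)&(hsv[...,1]>120),-102),("green",(hsv[...,0]>=45)&(hsv[...,0]<=90)&(hsv[...,1]>120),-34),("black",(hsv[...,2]<75)|red,34),("blue",(hsv[...,0]>=108)&(hsv[...,0]<=130)&(hsv[...,1]>120),102)]:
    m=biggest(m&bx&(W[...,2]>16)); vv,uu=np.nonzero(m); P=(onplane(c,np.c_[uu,vv],20)-WH)@np.array([[C,-S],[S,C]])
    print(n,m.sum(),"in rack:",rect(P),"lane",L,"x",P[:,0].min().round(),P[:,0].max().round(),"z90",np.percentile(W[m][:,2],90).round(1))
```

```text
orange 159 in rack: (array([ -31. , -100.5,   12.5,   88.8]), 1.5616) lane -102 x -75.0 13.0 z90 27.3
green 106 in rack: (array([-37.1, -33.4,  78.3,  12.4]), -1.5677) lane -34 x -76.0 2.0 z90 29.9
black 152 in rack: (array([-33.2,  34.5,  73.2,  14.8]), -1.5571) lane 34 x -70.0 3.0 z90 29.3
blue 133 in rack: (array([-31.8, 102.2,  73.1,  12.3]), -1.5469) lane 102 x -68.0 5.0 z90 29.5
```

View pics/top1.png

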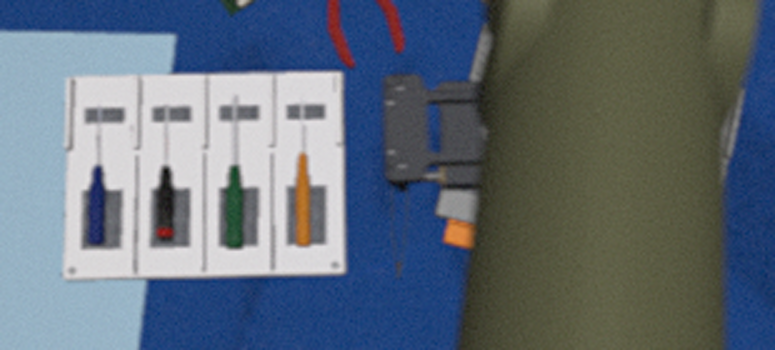

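The picture shows the white rack reading blue, black, green, orange from left to right, at columns 96, 165, 234 and 303. All four lie flat, within 2 mm of their lane centres and inside the plate, and the arm is clear.

```bash
python3 -c "
from rig import arm
print(arm.job_done())"
```

```text
the job is handed in; nothing more can be done
None
```

All four drivers lie flat in the white rack in reverse order (left to right: blue, black, green, orange), each within about 2 mm of its lane's middle, and the job was handed in at about 24 s of the 90 s allowed.

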